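# Open the dust-port damper to the marker and start the extractor

## Robot

A 6-joint arm with a two-finger parallel gripper is mounted at the origin on the work surface. World frame = base frame: x ahead of the robot, y to its left, z up, the work surface at z = 0. Lengths are in mm, angles in rad, forces in N, time in s.
With the tool pointing down it reaches from about 250 to 775 mm from the base axis. Payload 4 kg.
Tool frame: the origin (TCP) lies midway between the tips of the shut fingers; the grasp point (between the pads) lies arm.grip_point_offset behind it (arm.grip_point_offset is the distance from the TCP to the grasp point, in mm); z points along the fingers, y is the line along which they close (so a half turn about z gives the same grasp; the last joint's range is limited). The gripper opens to 85 mm and grips with 20 to 120 N. Pads are 22 mm wide; open, the fingers measure 114 mm over their backs; the gripper's body (76 mm by 85 mm) begins 54 mm behind the grasp point. The pads swing forward as they close: fully open they stand 13 mm farther back than shut.
Start: joints at [1.018, 0.087, 1.371, -0, 1.684, -0.103], TCP at [239.143, 495.306, 231.341] pointing down, gripper open.
Joint ranges: [-3.1, 3.1], [-0.76, 2.03], [0.27, 2.55], [-1.08, 4.22], [0.17, 2.65], [-2.57, 2.57]. Speed limits (rad/s): [2.79, 2.79, 3.14, 3.14, 3.14, 3.14].

## Interface

Orientations are given as a unit quaternion [x, y, z, w].
In Python, from bench import arm gives the robot as it stands.
- The arm moves only by the shell command python3 -m inch 'ROWS'. ROWS is JSON, a list of rows, each a list of 7 numbers: the opening, from 0 (shut) to 1 (fully open), then the shift along the tool's x, y, z in cm, then the turn, a rotation vector about the tool's x, y, z in degrees. A call has 1 to 8 rows; each row shifts and turns the commanded pose from where the row before left it, along the tool's axes as they then stand; what a row does not reach is not made up. A row lasts 1/8 s, in which the tool goes at most 62.5 mm and 10.7 degrees, less where a joint would pass 70% of its speed; a pose out of reach is approached as far as the arm can. A call with a gripper value outside its range is refused whole. The fingers move at their own pace and stop on an object; the grip force is fixed at half the most. Time passes only in rows, so rows that do not move let the fingers close. It gives the time, the measured TCP pose, the force, the opening and the grip force at its end, in the units of the state.
- arm.read_state(): the state, without advancing time (a new reading comes with each control period).
- arm.snapshot(name): name is "side" or "top"; returns the picture (384x512x3 uint8, red, green, blue); there is no depth.
- arm.camera_params(name): a dict with "intrinsics" (3x3 intrinsics, pixels), "extrinsics" (4x4, takes a point from world to camera coordinates). Camera axes: x right, y down, z forward; pixel columns grow to the right and rows downward; lengths in mm; the calibration is good to about 2 mm. A picture is of the moment at which its call begins. camera_params takes no time and is no camera call.
- arm.close_job(): hands the job in; it is judged then, once.
The state is a dict: "t": time; "joint_pos": joint angles; "joint_velocities": joint speeds; "joint_efforts": joint torques, N m; "eef_pos": TCP position; "tool_rot": TCP orientation; "force": force on the tool from outside, world axes, zero at the start; "wrist_torque": the same for the moment, N m; "width": finger opening in mm; "grasp_force": force on a finger pad.
Only numpy, scipy, OpenCV 4.12 (cv2) and the standard library are available. Lean on these libraries where they do the work, as an engineer would, in place of code of your own. Each camera call takes 0.05 s, during which the arm holds its last target. There are 200 camera calls.

## Task

Get the bench's dust extraction ready: with the fingertips, push the red lever post of the round damper around its scale until its pointer points at the orange marker clip, then press the green start button on the yellow switch box all the way down and let go. Push only: do not lift the damper ring out of its seat, do not shift the marker, do not press the red stop button and leave the tape measure, screwdriver, pencil and wood offcut where they lie.

Things in the scene. Friction and masses are not known exactly. Their poses are not given: they have to be found in the camera images.
- damper_axis (a point): Centre of the damper: a round grey housing fixed to the bench, 262 mm in diameter, 30 mm high; this point lies on its top face, on the upright axis of the ring. A flat aluminium ring (164 mm outside diameter) with two shutter blades lies on it, its top 39 mm above the bench. Axes are the housing's: z up; the scale lies on its -x side, over a quarter circle.
- lever_post (a point): Centre of the top (95 mm above the bench) of the red upright lever post, 22 mm in diameter, 50 mm tall, its axis 90 mm from the damper axis, on an arm of the ring. A red pointer on the arm reaches to 108 mm. Site x points outward from the axis along the lever. Turns with the ring about the axis, about 4 N of push, stays where left; the ring lies loose in its seat and can be lifted.
- ring (a joint): Angle of ring and lever, rad: 0 shut, 1.571 fully open (end stops); grows anticlockwise seen from above. At 0 the lever points 135 degrees anticlockwise from the housing's x axis. It starts near shut, at a smaller angle than the marker.
- marker_top (a point): Centre of the top of the orange marker clip on the rim of the housing, 124 mm from the damper axis, 41 mm above the bench; the clip is 12.6 mm wide along the rim and runs from 111 to 137 mm from the axis. The point's x axis points outward from the damper axis. It is held by friction only and can be shifted by a knock; it must stay.
- marker (a joint): Angle of the marker clip about the same axis, with the same zero and direction as ring: the lever points at the clip when the two joints are equal.
- start_top (a point): Centre of the top of the green start button (30 mm in diameter) on the yellow switch box, a box fixed to the bench, 85 x 140 mm, 45 mm high. The button top is about 68 mm above the bench and stands 10 mm proud of its 46 mm wide black collar. It is pressed straight down and springs back.
- start (a joint): Press of the green button, m: 0 up, 0.006 fully down, which takes about 5 N.
- stop_top (a point): Centre of the top of the red stop button, just like the green one, 66 mm beside it on the same box. Not to be pressed.
- stop (a joint): Press of the red button, m: 0 up, 0.006 fully down.
- tape: Black tape measure with a yellow disc, 62 x 38 x 60 mm, loose, between the work and the robot. Origin at its underside. Bystander: leave alone.
- screwdriver: Screwdriver with yellow handle, lying between damper and switch box, along x, about 30 mm high or less. Origin at its underside. Bystander: leave alone.
- pencil: Orange carpenter's pencil, 175 mm long, 7.5 mm thick, lying. Origin at its underside. Bystander: leave alone.
- offcut: Pine offcut 150 x 70 x 20 mm, lying flat. Origin at its underside. Bystander: leave alone.

How it is judged:
By the outcome, as a careful person would: the job done as asked, in the order asked, and still so for the second after the job is handed in, with the robot touching nothing.
It also fails if it takes over 48 s, if anything falls off the work surface, if the arm or the gripper's body presses on something with over 40 N, if the wrist force passes 120 N, or if a joint passes its speed limit or range.

## Working session

There is one attempt and no reset: what is moved stays moved. The work goes in short steps, Python scripts to look and compute and a shell command to move; the robot and the scene stay as the last step left them, time stands still between calls to the robot, and variables do not carry over. Pictures are saved under pics/ and viewed, at most 11 in all, crops included, and the job is handed in when it is done.

```bash
mkdir -p pics
python3 - <<'E'
from bench import arm
import cv2
for n in ("top","side"):
    im=arm.snapshot(n); cv2.imwrite(f"pics/{n}0.png",im[:,:,::-1])
    p=arm.camera_params(n); print(n,p["intrinsics"],p["extrinsics"])
s=arm.read_state(); print(s["t"],s["eef_pos"],s["tool_rot"],s["width"],arm.grip_point_offset)
E
```

```text
top [[396.29449048   0.         255.84467795]
 [  0.         396.29449048 190.65876028]
 [  0.           0.           1.        ]] [[ 1.43304563e-02 -9.99867864e-01 -7.67409478e-03  1.87635448e+01]
 [-9.81323730e-01 -1.25914303e-02 -1.91951015e-01  4.67068705e+02]
 [ 1.91829024e-01  1.02815169e-02 -9.81374503e-01  9.25505269e+02]
 [ 0.00000000e+00  0.00000000e+00  0.00000000e+00  1.00000000e+00]]
side [[363.79776311   0.         257.46776461]
 [  0.         363.79776311 193.47227376]
 [  0.           0.           1.        ]] [[ 7.75440909e-01 -6.31233816e-01 -1.53384079e-02 -3.48969932e+02]
 [-4.60063071e-01 -5.48194165e-01 -6.98444792e-01  3.07357153e+02]
 [ 4.32473546e-01  5.48659299e-01 -7.15499550e-01  6.44006759e+02]
 [ 0.00000000e+00  0.00000000e+00  0.00000000e+00  1.00000000e+00]]
0.1 [238.89930735 494.9016289  230.21473495] [ 2.22997534e-01  9.74818470e-01 -9.74208374e-04 -3.18125774e-04] 85.59325865099045 18.700000000000003
```

View pics/top0.png

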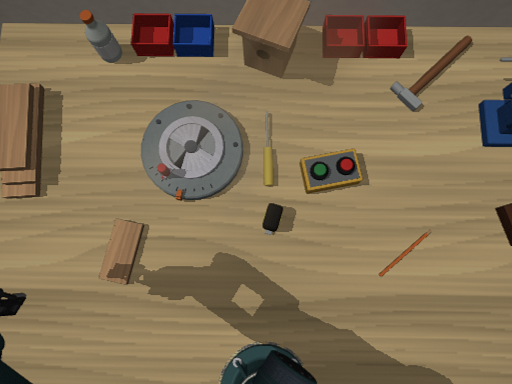

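View pics/side0.png

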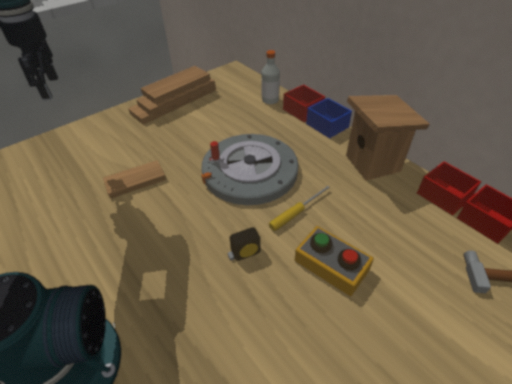

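The damper is centred near (192,149) in the top view, with the post at (162,168) and the marker at (180,194). The green button is at (320,170) and the red one at (346,165). Next I'll measure these by colour.

```bash
cat > h.py <<'E'
from bench import arm
import numpy as np, cv2
def ray(n,uv,z):
    p=arm.camera_params(n);K=np.array(p["intrinsics"]);E=np.array(p["extrinsics"]);R=E[:3,:3];t=E[:3,3]
    c=-R.T@t;d=R.T@np.linalg.inv(K)@np.array([uv[0],uv[1],1.]);return c+d*(z-c[2])/d[2]
def pix(n,X):
    p=arm.camera_params(n);K=np.array(p["intrinsics"]);E=np.array(p["extrinsics"])
    q=K@(E[:3,:3]@np.array(X,float)+E[:3,3]);return q[:2]/q[2]
def blobs(im,box,hue,smin=120,vmin=50,amin=8):
    x0,y0,x1,y1=box;h=cv2.cvtColor(im[y0:y1,x0:x1],cv2.COLOR_RGB2HSV).astype(int)
    dh=abs((h[...,0]-hue+90)%180-90);m=((dh<8)&(h[...,1]>smin)&(h[...,2]>vmin)).astype(np.uint8)
    n,l,s,c=cv2.connectedComponentsWithStats(m)
    return [(c[i]+[x0,y0],s[i][4],s[i][:4]+[x0,y0,0,0]) for i in range(1,n) if s[i][4]>=amin]
E
python3 - <<'E'
from h import *
im=arm.snapshot("top");si=arm.snapshot("side")
for nm,i,b,hue in (("red",im,(140,100,245,205),0),("or",im,(140,100,245,205),10),("green",im,(300,145,365,195),65),("redb",im,(300,145,365,195),0),
  ("s red",si,(195,130,300,205),0),("s or",si,(195,130,300,205),10),("s gr",si,(295,225,375,290),65),("s redb",si,(295,225,375,290),0)):
    print(nm,[(c.round(1).tolist(),int(a),s.tolist()) for c,a,s in blobs(i,b,hue)])
# housing ellipse rays
for uv in ((192,149),(142,149),(243,149),(192,100),(192,198)): print(uv,ray("top",uv,30).round(1))
a=cv2.resize(im[95:205,135:250],None,fx=5,fy=5,interpolation=cv2.INTER_CUBIC)
cv2.imwrite("pics/c1.png",a[:,:,::-1])
E
```

```text
red [([161.1, 167.3], 54, [157, 164, 9, 8])]
or [([161.0, 167.2], 50, [157, 164, 9, 8]), ([178.6, 194.5], 57, [175, 189, 7, 12])]
green [([319.6, 169.3], 121, [314, 164, 13, 12])]
redb [([346.1, 164.4], 129, [340, 159, 13, 12])]
s red [([214.4, 149.7], 104, [211, 142, 7, 17])]
s or [([214.1, 148.9], 117, [210, 140, 8, 19]), ([205.0, 176.3], 58, [201, 173, 10, 11])]
s gr [([321.4, 238.4], 68, [316, 235, 12, 8])]
s redb [([349.7, 255.7], 191, [342, 249, 17, 15])]
(192, 149) [575.7 189.3  30. ]
(142, 149) [574.2 316.8  30. ]
(243, 149) [577.2  59.5  30. ]
(192, 100) [708.6 195.3  30. ]
(192, 198) [449.2 183.5  30. ]
```

View pics/c1.png

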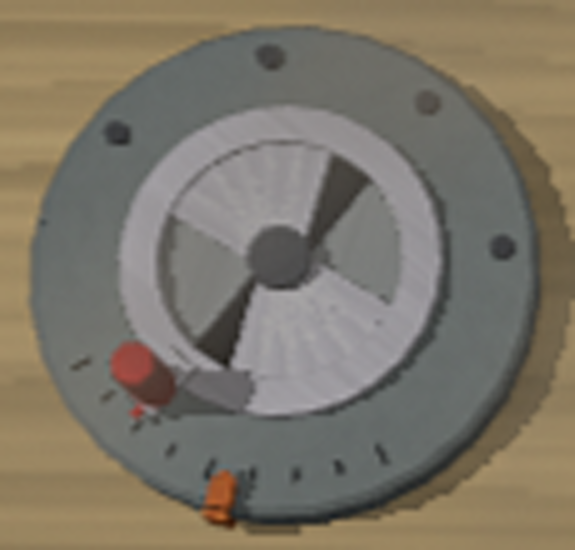

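The crop shows the post top at (130,357), the pointer tip at (137,412), the marker top at (222,487) and the ring spanning x 119..443, y 105..418 (crop pixels). The lever has to travel anticlockwise seen from above, past the ticks to the clip.

Run:
```python
from h import *
from scipy.optimize import least_squares
f=lambda x,y:(135+x/5-.4,95+y/5-.4)
C=ray("top",f(281,261.5),39);P=ray("top",f(130,355),95);M=ray("top",f(223,486),41);T=ray("top",f(137,412),43)
print("C",C,"hub",ray("top",f(279,257),40));
for n,v in (("P",P),("M",M),("T",T)):
    d=v-C;print(n,v.round(1),np.hypot(*d[:2]).round(1),np.degrees(np.arctan2(d[1],d[0])).round(1))
print("housing rays",[ray("top",f(*q),30).round(1).tolist() for q in((30,275),(538,262),(285,27))])
def tri(a,b):
    g=lambda X:np.r_[pix("top",X)-a,pix("side",X)-b]
    r=least_squares(g,[500,200,50]);return r.x.round(1),r.fun.round(1)
print("green",ray("top",(319.6,169.3),67),ray("side",(321.4,238.4),67)); print("red",ray("top",(346.1,164.4),67))
print("postside",ray("side",(214,142.5),95),"marker side",ray("side",(205,175.5),41))
for n,uv in (("tape",(272,218)),("sd",(268,165))):print(n,ray("top",uv,40))
s=arm.read_state();print(s["t"],s["eef_pos"],s["joint_pos"])
```

```text
C [578.41774618 190.9356146   39.        ] hub [580.45810689 191.87096621  40.        ]
P [514.3 249.8  95. ] 87.0 137.4
M [462.3 213.9  41. ] 118.3 168.8
T [498.7 258.1  43. ] 104.2 139.9
housing rays [[572.5, 320.3, 30.0], [582.5, 61.6, 30.0], [708.6, 196.3, 30.0]]
green [ 517.09478751 -128.41906081   67.        ] [ 517.29323928 -127.71547635   67.        ]
red [ 530.10943171 -192.69511104   67.        ]
postside [511.054456   249.43484631  95.        ] marker side [451.72957456 212.85004121  41.        ]
tape [400.62662122 -15.05970829  40.        ]
sd [533.40999829  -4.22061544  40.        ]
0.2 [238.97813659 495.02357356 230.57631729] [ 1.01790334e+00  8.76948981e-02  1.37167276e+00 -3.15743177e-05
  1.68362110e+00 -1.03098913e-01]
```

```bash
cat >> h.py <<'E'
from scipy.spatial.transform import Rotation as Ro
def delta(X):
    s=arm.read_state();R=Ro.from_quat(s["tool_rot"]);print("t",s["t"],"pos",np.round(s["eef_pos"],1),"w",round(s["width"],1),"f",np.round(s["force"],1),"tool cm",(R.inv().apply(np.array(X,float)-s["eef_pos"])/10).round(2),"yaxis",R.apply([0,1,0]).round(3))
E
python3 -c "
from h import *
delta((512,250.5,180))"
```

```text
t 0.2 pos [239.  495.  230.6] w 85.6 f [-0.2 -0.1 -0.9] tool cm [-35.22 -10.14   5.07] yaxis [ 0.435  0.901 -0.001]
```

```bash
python3 -m inch '[[0.75,-5,-1.45,0.7,0,0,0],[0.75,-5,-1.45,0.7,0,0,0],[0.75,-5,-1.45,0.7,0,0,0],[0.75,-5,-1.45,0.7,0,0,0],[0.75,-5,-1.45,0.7,0,0,0],[0.75,-5,-1.45,0.7,0,0,0],[0.75,-5.2,-1.45,0.7,0,0,0],[0.75,0,0,0,0,0,0]]'
python3 - <<'E'
from h import *
delta((512,250.5,66))
im=arm.snapshot("top");si=arm.snapshot("side")
a=cv2.resize(im[95:255,100:280],None,fx=2.2,fy=2.2);b=cv2.resize(si[85:245,130:310],None,fx=2.2,fy=2.2)
cv2.imwrite("pics/c2.png",np.hstack([a,b])[:,:,::-1])
E
```

```text
t: 1.2
eef_pos: [513.7, 247.8, 180.7]
tool_rot: [0.226, 0.974, -0.001, -0.001]
force: [-1.5, 0.7, 0.6]
width: 64.2
grasp_force: 0.0
t 1.2 pos [513.7 247.8 180.7] w 64.2 f [-1.5  0.7  0.6] tool cm [ 0.26  0.19 11.47] yaxis [ 0.44   0.898 -0.002]
```

View pics/c2.png

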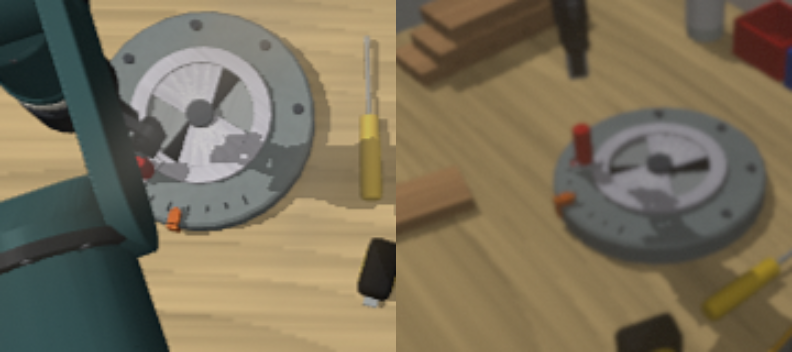

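The gripper hangs above the post and is clear of everything: in the right panel the fingers are at (575,60) and the post at (582,130). I'll lower it to straddle the post.

```bash
python3 -m inch '[[0.75,0.1,0.1,3.9,0,0,0],[0.75,0.1,0.1,3.9,0,0,0],[0.75,0,0,3.9,0,0,0],[0.75,0,0,0,0,0,0]]'
python3 - <<'E'
from h import *
delta((492,209,64))
si=arm.snapshot("side")
cv2.imwrite("pics/c3.png",cv2.resize(si[85:235,130:310],None,fx=4,fy=4)[:,:,::-1])
E
```

```text
t: 1.8
eef_pos: [507.3, 253.8, 61.9]
tool_rot: [0.222, 0.975, -0.002, -0.004]
force: [0.8, 0.4, 0.4]
width: 64.0
grasp_force: 0.0
t 1.8 pos [507.3 253.8  61.9] w 64.0 f [0.8 0.4 0.4] tool cm [-0.56 -4.7  -0.19] yaxis [ 0.433  0.902 -0.006]
```

View pics/c3.png

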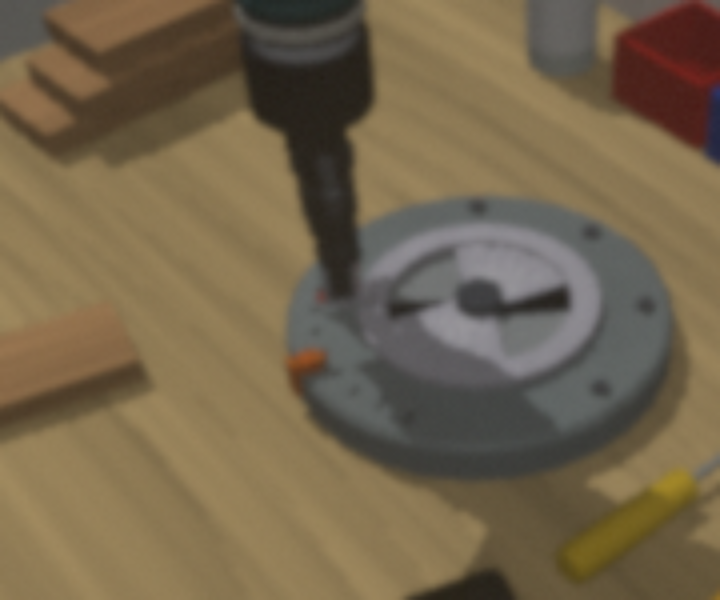

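The post is between the fingers with the pointer tip visible at (322,295) and the clip at (305,365). I'll push most of the way along tool -y.

```bash
python3 -m inch '[[0.75,0,-1.2,-0.1,0,0,0],[0.75,0,-1,0,0,0,0],[0.75,0,-0.9,0,0,0,0],[0.75,-0.1,-0.9,0,0,0,0],[0.75,-0.1,-0.9,0,0,0,0],[0.75,0,-0.9,0,0,0,0],[0.75,0,0,0,0,0,0]]'
python3 - <<'E'
from h import *
delta((481.3,189.6,64))
si=arm.snapshot("side")
for h in (0,10):print([(c.round(1).tolist(),int(a)) for c,a,s in blobs(si,(195,130,300,205),h,amin=2)])
cv2.imwrite("pics/c4.png",cv2.resize(si[85:235,130:310],None,fx=4,fy=4)[:,:,::-1])
E
```

```text
t: 2.72
eef_pos: [487.7, 201.0, 67.5]
tool_rot: [0.223, 0.975, 0.002, 0.001]
force: [-0.7, 4.1, 0.2]
width: 64.1
grasp_force: 1.6
t 2.725 pos [487.7 201.   67.5] w 64.1 f [-0.7  4.1  0.2] tool cm [ 0.08 -1.31  0.35] yaxis [0.435 0.9   0.003]
[([213.0, 157.0], 3), ([214.0, 163.5], 2)]
[([213.0, 157.0], 3), ([214.0, 163.5], 2), ([204.9, 176.3], 58)]
```

View pics/c4.png

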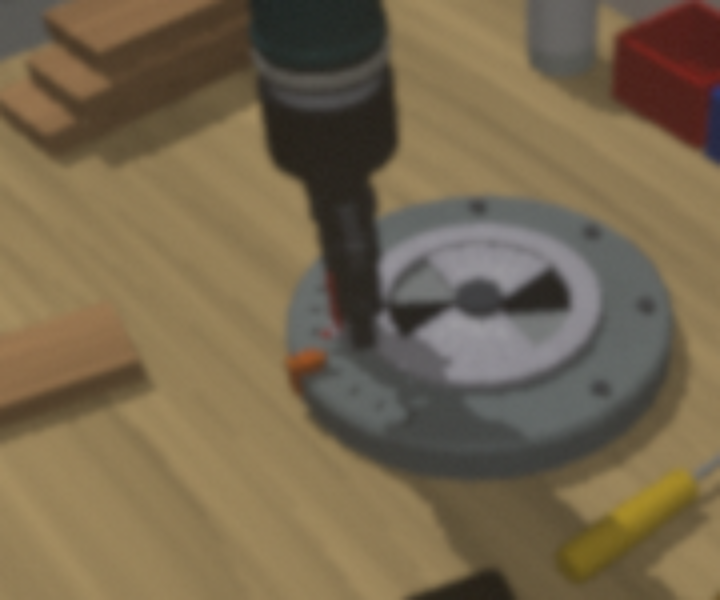

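The push works at about 4 N. The pointer tip is now at (328,333), and the clip is undisturbed at (305,363). I'll compute what's left.

Run:
```python
from h import *
C=np.array([578.5,191])
for n,uv,z in (("tip0",(322,295),43),("tip",(327,333),43),("mk inner",(321,355),41),("mk",(308,358),41)):
    X=ray("side",(uv[0]/4-.4+130,uv[1]/4-.4+85),z);d=X[:2]-C;print(n,X.round(1),np.hypot(*d).round(1),np.degrees(np.arctan2(d[1],d[0])).round(1))
```

```text
tip0 [498.4 258.6  43. ] 104.8 139.9
tip [479.5 224.7  43. ] 104.6 161.2
mk inner [465.8 211.6  41. ] 114.6 169.6
mk [457.8 214.6  41. ] 123.0 168.9
```

```bash
python3 -m inch '[[0.75,0,-0.5,0.2,0,0,0],[0.75,0,-0.5,0,0,0,0],[0.75,0,-0.2,0,0,0,0],[0.75,0,0,0,0,0,0]]'
python3 - <<'E'
from h import *
delta((481.3,189.6,64))
si=arm.snapshot("side");im=arm.snapshot("top")
a=cv2.resize(im[145:205,140:230],None,fx=4.4,fy=6);b=cv2.resize(si[130:190,180:270],None,fx=4.4,fy=6)
cv2.imwrite("pics/c5.png",np.hstack([a,b])[:,:,::-1])
E
```

```text
t: 3.28
eef_pos: [483.5, 189.3, 65.0]
tool_rot: [0.223, 0.975, 0.0, 0.001]
force: [2.6, 3.1, 2.6]
width: 63.8
grasp_force: 2.0
t 3.275 pos [483.5 189.3  65. ] w 63.8 f [2.6 3.1 2.6] tool cm [ 0.21 -0.07  0.1 ] yaxis [0.435 0.9   0.001]
```

View pics/c5.png

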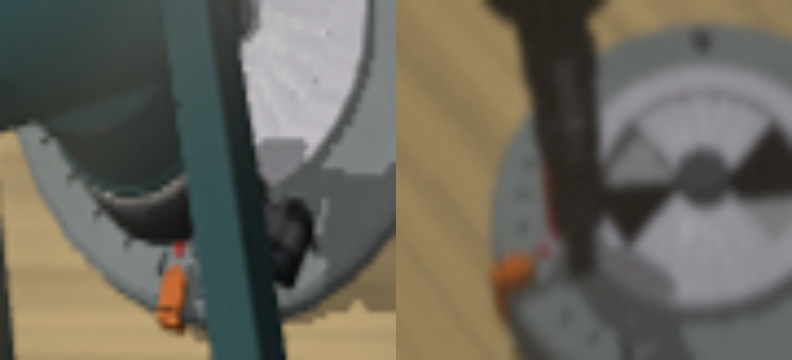

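The pointer is now almost against the clip: tip (180,248), clip (175,290) in the left panel. I'll centre the fingers on the post, rise and move aside towards the switch box for a clear look.

```bash
python3 -m inch '[[0.75,0,1,0,0,0,0],[0.75,0,1,0,0,0,0],[0.75,0,0,0,0,0,0],[0.75,0,0,-4,0,0,0],[0.75,0,0,-4,0,0,0],[0.75,0,0,-4,0,0,0],[0.75,0,0,0,0,0,0]]' && python3 -m inch '[[0,-1,-4.5,0,0,0,0],[0,-1,-4.5,0,0,0,0],[0,-1,-4.5,0,0,0,0],[0,-1,-4.5,0,0,0,0],[0,-1,-4.5,0,0,0,0],[0,-1,-4.5,0,0,0,0],[0,-1,-4.5,0,0,0,0],[0,0,0,0,0,0,0]]'
python3 - <<'E'
from h import *
delta((517.2,-128.1,95))
im=arm.snapshot("top")
cv2.imwrite("pics/c6.png",cv2.resize(im[95:205,135:250],None,fx=5,fy=5,interpolation=cv2.INTER_CUBIC)[:,:,::-1])
for n in("top","side"):
    b=(140,100,245,205) if n=="top" else (195,130,300,205)
    print(n,[(c.round(1).tolist(),int(a)) for c,a,s in blobs(im if n=="top" else arm.snapshot(n),b,10,amin=2)])
E
```

```text
t: 4.25
eef_pos: [492.9, 208.1, 188.5]
tool_rot: [0.223, 0.975, 0.002, 0.003]
force: [-0.1, 0.1, 0.1]
width: 64.2
grasp_force: 0.0
t: 5.25
eef_pos: [415.6, -108.6, 182.7]
tool_rot: [0.226, 0.974, -0.0, -0.002]
force: [0.1, 0.3, -0.2]
width: -0.0
grasp_force: 0.0
t 5.25 pos [ 415.6 -108.6  182.7] w -0.0 f [ 0.1  0.3 -0.2] tool cm [-10.01   2.72   8.74] yaxis [ 0.439  0.898 -0.001]
top [([181.9, 178.9], 7), ([179.8, 182.0], 5), ([178.7, 194.6], 58)]
side [([217.2, 162.0], 82), ([205.0, 176.3], 57)]
```

View pics/c6.png

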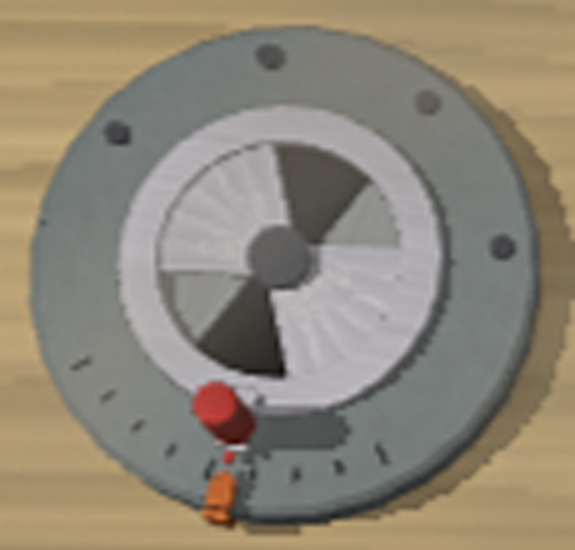

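The view is clear: post top (216,402), pointer tip (229,457), clip top (223,486). Marker pixels haven't changed.

Run:
```python
from h import *
f=lambda x,y:(135+x/5-.4,95+y/5-.4)
for C in (np.array([578.5,191]),np.array([577.5,191])):
  for n,uv,z in (("P",(216,402),95),("P0",(130,357),95),("tip",(229,457),43),("M",(223,486),41)):
    X=ray("top",f(*uv),z);d=X[:2]-C;print(n,X.round(1),np.hypot(*d).round(1),np.degrees(np.arctan2(d[1],d[0])).round(1))
im=arm.snapshot("top");si=arm.snapshot("side")
p=[ray("side",(217.2,162),70)[:2]-C]; print("side post",np.degrees(np.arctan2(p[0][1],p[0][0])),np.hypot(*p[0]))
print([(c.round(2).tolist(),a,s.tolist()) for c,a,s in blobs(im,(160,165,200,205),0,smin=130,vmin=130,amin=2)])
b=si[140:190,190:240];a=im[165:205,160:200]
cv2.imwrite("pics/c7.png",np.hstack([cv2.resize(a,(400,400),interpolation=cv2.INTER_NEAREST),cv2.resize(b,(400,400),interpolation=cv2.INTER_NEAREST)])[:,:,::-1])
```

```text
P [492.1 208.   95. ] 88.1 168.8
P0 [513.4 249.7  95. ] 87.7 138.0
tip [476.5 211.3  43. ] 104.0 168.8
M [462.3 213.9  41. ] 118.4 168.9
P [492.1 208.   95. ] 87.1 168.7
P0 [513.4 249.7  95. ] 87.0 137.5
tip [476.5 211.3  43. ] 103.0 168.6
M [462.3 213.9  41. ] 117.4 168.8
side post 170.1133170949783 90.41554725402352
[([177.58, 175.32], np.int32(53), [174, 172, 8, 8]), ([180.5, 186.0], np.int32(2), [180, 186, 2, 1])]
```

View pics/c7.png

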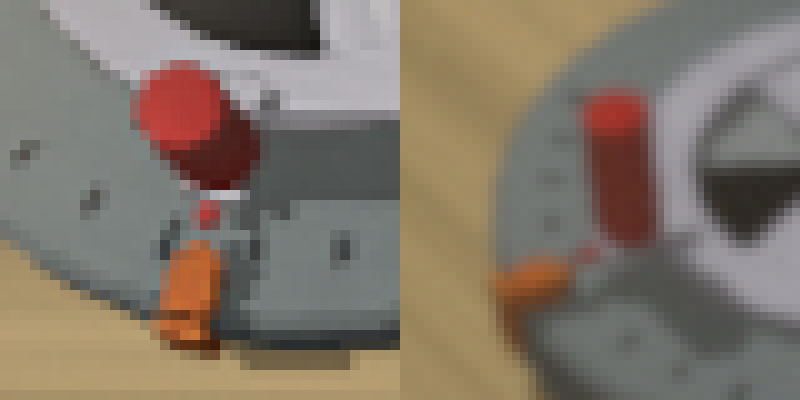

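In both views the pointer lines up with the clip at 168.8° for each, so the damper is done. Next is the green button.

```bash
python3 -m inch '[[0,-3.3,0.9,1,0,0,0],[0,-3.3,0.9,2,0,0,0],[0,-3.4,0.9,3,0,0,0],[0,0,0,2.5,0,0,0],[0,0,0,0,0,0,0]]'
python3 - <<'E'
from h import *
delta((517.2,-128.1,61))
si=arm.snapshot("side")
cv2.imwrite("pics/c8.png",cv2.resize(si[200:300,260:400],None,fx=4,fy=4)[:,:,::-1])
E
```

```text
t: 6.08
eef_pos: [517.5, -123.5, 96.1]
tool_rot: [0.222, 0.975, 0.001, -0.004]
force: [-0.5, 0.2, -0.0]
width: 0.2
grasp_force: 0.0
t 6.075 pos [ 517.5 -123.5   96.1] w 0.2 f [-0.5  0.2 -0. ] tool cm [-0.19 -0.43  3.51] yaxis [ 0.433  0.902 -0.001]
```

View pics/c8.png

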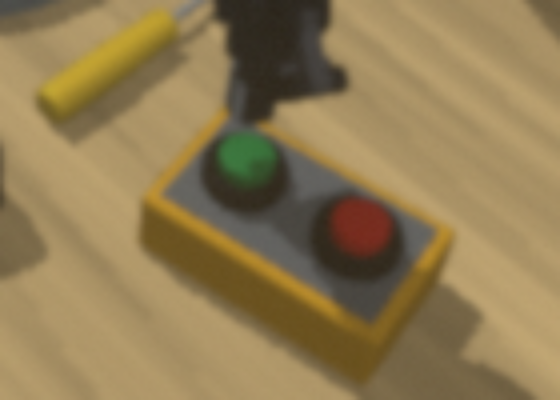

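The fingertips are just above the green button at (247,155) and well clear of the red one at (360,228). I'll correct sideways and press.

```bash
python3 -m inch '[[0,-0.1,-0.4,0.8,0,0,0],[0,0,0,1,0,0,0],[0,0,0,0.8,0,0,0],[0,0,0,0.4,0,0,0],[0,0,0,0.2,0,0,0],[0,0,0,0.2,0,0,0],[0,0,0,0,0,0,0]]'; python3 -c "
from h import *
delta((517.2,-128.1,60))"
```

```text
t: 7.0
eef_pos: [518.0, -129.6, 65.6]
tool_rot: [0.223, 0.975, -0.0, -0.0]
force: [-2.3, 0.3, 3.1]
width: 0.2
grasp_force: 1.5
t 7.0 pos [ 518.  -129.6   65.6] w 0.2 f [-2.3  0.3  3.1] tool cm [0.14 0.11 0.56] yaxis [ 0.435  0.901 -0.   ]
```

Contact is at about z = 67, with 3 N so far. I'll press on until the force rises sharply.

```bash
python3 -m inch '[[0,0,0,0.2,0,0,0],[0,0,0,0.2,0,0,0],[0,0,0,0,0,0,0]]'; python3 -m inch '[[0,0,0,0.15,0,0,0],[0,0,0,0,0,0,0]]'
```

```text
t: 7.38
eef_pos: [518.3, -129.8, 62.5]
tool_rot: [0.223, 0.975, -0.0, 0.0]
force: [-3.7, 1.3, 8.2]
width: -0.1
grasp_force: 4.1
t: 7.62
eef_pos: [518.4, -129.8, 62.4]
tool_rot: [0.223, 0.975, -0.0, 0.001]
force: [-7.0, 1.5, 14.1]
width: 0.1
grasp_force: 7.0
```

Motion has stopped at z = 62.4 while the force rises, so the button is bottomed. I'll give it one slight extra press, then release and retreat.

```bash
python3 -m inch '[[0,0,0,0.1,0,0,0],[0,0,0,0,0,0,0]]'; python3 -m inch '[[0,0,0,-1,0,0,0],[0,0,0,-2,0,0,0],[0,0,0,-4,0,0,0],[0,0,0,-4,0,0,0],[0,4,0,0,0,0,0],[0,4,0,0,0,0,0],[0,4,0,0,0,0,0],[0,0,0,0,0,0,0]]'
python3 - <<'E'
from h import *
im=arm.snapshot("top");print(arm.read_state()["force"])
cv2.imwrite("pics/c9.png",cv2.resize(im[90:290,90:440],None,fx=2.2,fy=2.2)[:,:,::-1])
for b,h in (((140,100,245,205),10),((300,145,365,195),65),((300,145,365,195),0)):print([(c.round(1).tolist(),int(a)) for c,a,s in blobs(im,b,h,amin=5)])
E
```

```text
t: 7.88
eef_pos: [518.4, -129.8, 62.3]
tool_rot: [0.223, 0.975, -0.0, 0.001]
force: [-8.9, 3.1, 17.9]
width: -0.0
grasp_force: 8.9
t: 8.88
eef_pos: [408.9, -76.6, 168.4]
tool_rot: [0.223, 0.975, 0.0, 0.0]
force: [1.1, -0.3, 0.4]
width: 0.3
grasp_force: 0.0
[ 0.19290986 -0.03014209 -0.21212472]
[([181.8, 179.5], 13), ([178.7, 194.6], 58)]
[]
[]
```

View pics/c9.png

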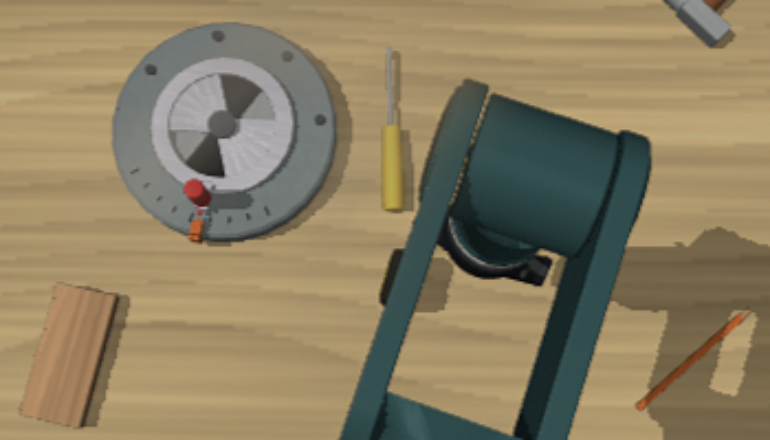

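The pointer at (200,208) still meets the clip at (196,230), nothing else has moved, and the arm is clear.

```bash
python3 -c "
from bench import arm
print(arm.close_job())"
```

```text
the job is handed in; nothing more can be done
None
```

The damper pointer was pushed to the orange clip (both measured at 168.8°), then the green start button was pressed to its stop at about 18 N and released; the job was handed in at about 9 s, with the marker unmoved, red button not pressed and no bystander touched.

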